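# Clear the blocked hot-air barrel with the push rod from the case

## Robot

A 6-joint arm with a two-finger parallel gripper is mounted at the origin on the work surface. World frame = base frame: x ahead of the robot, y to its left, z up, the work surface at z = 0. Lengths are in m, angles in rad, forces in N, time in s.
With the tool pointing down it reaches from about 0.25 to 0.725 m from the base axis. Payload 4 kg.
Tool frame: the origin (TCP) lies on the front face of the gripper's body, between the roots of the fingers; the fingertips stand 73 mm ahead of it and the grasp point (between the pads) lies bot.tcp_to_grasp ahead of it (bot.tcp_to_grasp is the distance from the TCP to the grasp point, in m); z points along the fingers, y is the line along which they close (so a half turn about z gives the same grasp; the last joint's range is limited). The gripper opens to 85 mm and grips with 20 to 120 N. Pads are 22 mm wide; open, the fingers measure 114 mm over their backs; the gripper's body (76 mm by 85 mm) begins 54 mm behind the grasp point. The pads swing forward as they close: fully open they stand 13 mm farther back than shut.
Start: joints at [-1.159, 0.241, 0.005, 1.335, 0, 1.571], TCP at [0.2, -0.458, 0.304] pointing down, gripper open.
Joint ranges: [-2.72, 2.72], [-1.05, 1.87], [-1.09, 1.28], [-1.99, 2.15], [-1.42, 1.44], [-3.14, 3.14]. Speed limits (rad/s): [2.79, 2.79, 3.14, 3.14, 3.14, 3.14].

## Interface

Orientations are given as a unit quaternion [x, y, z, w].
In Python, from workcell import bot gives the robot as it stands.
- The arm moves only by the shell command python3 -m jog 'ROWS' [OPENING]. ROWS is JSON, one flat list of numbers, 6 for each row, row after row: the shift along the world's x, y, z scaled (see below), then the turn, a rotation vector about the world's x, y, z scaled (see below). In form: [tx, ty, tz, wx, wy, wz, tx, ty, tz, wx, wy, wz, ...]. A call has 1 to 10 rows; each row is the pose to reach, as a shift and turn from the pose commanded when the call began; what a row does not reach only later rows make up. The controller multiplies each number of a shift by 800 mm and each number of a turn by 2 rad. A row lasts 1/12 s, in which the tool goes at most 41.7 mm and 7.16 degrees, less where a joint would pass 70% of its speed; a pose out of reach is approached as far as the arm can. A call with a number of a shift or a turn outside -1 to 1 is refused whole. A call with a gripper value outside its range is refused whole. OPENING is the opening, from -1 (shut) to 1 (fully open), set as the call begins (- or left out, the last holds). The fingers move at their own pace and stop on an object; the grip force is fixed at half the most. Time passes only in rows, so rows that repeat a pose let the fingers close. It gives the time, the measured TCP pose, the force, the opening and the grip force at its end, in the units of the state.
- bot.get_obs(): the state, without advancing time (a new reading comes with each control period).
- bot.camera(name): name is "scene" or "side" or "wrist"; returns (picture, depth): 400x640x3 uint8, red, green, blue; 400x640 float32, m along the optical axis (not along the pixel's ray), 0 where there is no reading.
- bot.calibration(name): a dict with "intrinsics" (3x3 intrinsics, pixels), "dist" ([k1, k2, p1, p2, k3] as OpenCV has them; the pictures are not rectified), "pose" (4x4, takes a point from camera to world coordinates). Camera axes: x right, y up, looking along -z (the intrinsics and any distortion apply to the point x, -y, -z); pixel columns grow to the right and rows downward; lengths in m; the calibration is good to about 2 mm. A picture is of the moment at which its call begins: read the wrist's pose just before it. calibration takes no time and is no camera call; for the wrist camera it gives the pose at the moment of the call.
- bot.job_done(): hands the job in; it is judged then, once.
Trained networks look in the newest picture that a camera, given by its name, has taken for a name from the list of things; names that differ only in an ending like _2 or _b are one class to them, and where a whole thing is asked for, a point or a joint stands for the part that bears it (a point fixed in the world has none). Each returns a list of dicts, best first, with "confidence" (0 to 1); they miss things now and then, are a little off and sometimes report something else, mostly with a low value. They report only what shows in the picture. A call takes as long as a camera call. They do not tell look-alikes from the thing itself.
- bot.find_in(label, camera): "at" ([x, y, z] in m, in the coordinates of the camera as it stood for that picture, good to about 4 mm: the middle of the surface that is visible of it).
- bot.tip_of(label, camera): "at" ([x, y, z] in m, in the coordinates of the camera as it stood for that picture, good to about 4 mm: a listed point, or the origin of a listed thing).
The state is a dict: "clock": time; "joint_pos": joint angles; "joint_vel": joint speeds; "tau": joint torques, N m; "eef_pos": TCP position; "tool_rot": TCP orientation; "ft_force": force on the tool from outside, world axes, zero at the start; "ft_torque": the same for the moment, N m; "grip_width": finger opening in m; "grasp_force": force on a finger pad.
Only numpy, scipy, OpenCV 4.12 (cv2) and the standard library are available. Lean on these libraries where they do the work, as an engineer would, in place of code of your own. Each camera call takes 0.05 s, during which the arm holds its last target. There are 200 camera calls.

## Task

Lift the tool case's lid all the way back until it rests open on its stop, take the push rod out of the case and push it, shaft first, down through the sloping barrel from its flared mouth so that the stuck ceramic core drops out of the low end into the tray below. Then lay the rod back in its two rests in the case, the way it lay before, leave the lid open, and do not disturb the other things on the bench.

Things in the scene. Friction and masses are not known exactly. Their poses are not given: they have to be found in the camera images.
- case: dark grey tool case, 140 (x) x 260 (y) x 70 mm high, walls and floor 5 mm, fixed. Origin: centre of its underside; x from its front (handle side) to its hinge side, y along its length. Two notched grey foam rests, 14 mm long in y, at y = +95 mm (under the handle's rear end) and y = -70 mm (under the shaft), carry the rod along y; the notches flare upward, 3 to 4 mm play each side.
- rod_rest (a point): where the handle's centre lies while the rod rests in the case: case x = -15, y = +62.5, z = 43 mm, the rod's tip towards the case's -y. Room beside the handle there: 38 mm to the front wall, 30 mm to a low foam block (25 mm high) on the hinge side; under the handle's middle 26 mm down to the floor. Frame as the case's.
- lid (a joint): angle of the case's lid (rad): 0 closed, 1.92 resting open on its stop. The lid (dark grey, 140 x 260 x 12 mm, 0.28 kg) swings freely: it falls shut if let go before about 1.6 and falls onto its stop beyond.
- lid_handle (a point): middle of the round steel bar of the lid's handle: 10 mm thick, 110 mm long along the case's y, 40 mm clear ahead of the lid's front edge, level with the lid (76.5 mm above the bench when closed); 180 mm from the hinge axis. The frame turns with the lid: x points to the hinge.
- lid_hinge (a point): middle of the lid's hinge axis (along the case's y), on the case's far upper edge, 70.5 mm above the bench; the handle bar's middle lies 180 mm towards the front and 6 mm above it when closed.
- rod: push rod, 200 mm long, 0.16 kg: a black square handle 75 mm long and 24 x 24 mm thick, then a round steel shaft 14 mm in diameter and 125 mm long. Origin: centre of the handle, on the axis; x points along the rod to the shaft's tip.
- rod_tip (a point): end of the rod's shaft, 162.5 mm from the handle's centre.
- barrel: steel tube (hot-air barrel) in a green bench stand, fixed; 100 mm long, 40 mm outside, bore 32 mm, sloping 28 degrees from level. Origin: centre of its low open end, 85 mm above the bench; z runs up the bore to the flared mouth at z = 100 mm (about 54 mm across, narrowing over the top 16 mm), x is level. The mouth is towards world +y.
- core: stuck ceramic core: beige cylinder, two thin dark rings, 26 mm diameter, 60 mm long, in the bore from 20 to 80 mm above the low end at the start, held by friction (a light push of under 2 N moves it). Origin: its centre; z its long axis. It drops out once more than half of it is past the low end.
- tray: open blue tray under and beyond the barrel's low end, 150 (x) x 160 (y) x 35 mm high, walls 4 mm, fixed. Origin: centre of its underside.
- spool: bystander: metal spool, 60 mm across, 42 mm high, loose; origin under its centre
- jar: bystander: white jar, 56 mm across, 70 mm high, loose; origin under its centre
- driver: bystander: screwdriver, 180 mm, lying loose; origin at its middle, handle to its -x
- mouse: bystander: grey computer mouse, 100 x 60 mm, 32 mm high, loose; origin under its centre
- board: bystander: green circuit board 100 x 150 mm, loose; origin under its centre
Things that resemble listed ones, but are neither listed nor needed, are in the scene too. What is shaped like the tray but brown is not meant. What is shaped like the part that bears barrel but yellow is not meant.

How it is judged:
By the outcome, as a careful person would: the job done as asked, in the order asked, and still so for the second after the job is handed in, with the robot touching nothing.
It also fails if it takes over 64 s, if anything falls off the work surface, if the arm or the gripper's body presses on something with over 40 N, if the wrist force passes 120 N, or if a joint passes its speed limit or range.

## Working session

There is one attempt and no reset: what is moved stays moved. The work goes in short steps, Python scripts to look and compute and a shell command to move; the robot and the scene stay as the last step left them, time stands still between calls to the robot, and variables do not carry over. Pictures are saved under pics/ and viewed, at most 10 in all, crops included, and the job is handed in when it is done.

```bash
mkdir -p pics; ls; cat > h.py <<'E'
import numpy as np, cv2
from workcell import bot
from scipy.spatial.transform import Rotation as R
def w(cam,p,T=None):
    T=bot.calibration(cam)["pose"] if T is None else T
    return (np.array(T)@np.r_[p,1])[:3]
def pix(cam,P):
    c=bot.calibration(cam);T=np.linalg.inv(np.array(c["pose"]));q=T[:3,:3]@P+T[:3,3]
    q=np.array([q[0],-q[1],-q[2]])
    return cv2.projectPoints(q.reshape(1,3),np.zeros(3),np.zeros(3),np.array(c["intrinsics"]),np.array(c["dist"]))[0].ravel()
def cloud(cam,d):
    c=bot.calibration(cam);v,u=np.nonzero(d>0);z=d[v,u]
    n=cv2.undistortPoints(np.stack([u,v],1).astype(np.float64).reshape(-1,1,2),np.array(c["intrinsics"]),np.array(c["dist"])).reshape(-1,2)
    p=np.stack([n[:,0]*z,-n[:,1]*z,-z],1);T=np.array(c["pose"])
    return p@T[:3,:3].T+T[:3,3],u,v
E
python3 - <<'E'
from h import *
print(bot.tcp_to_grasp)
o=bot.get_obs();print(o["clock"],o["eef_pos"],o["tool_rot"],o["grip_width"])
for cam in("scene","side"):
    im,d=bot.camera(cam);np.savez(f"{cam}.npz",im=im,d=d)
    cv2.imwrite(f"pics/{cam}.png",im[:,:,::-1])
    for l in "case lid_handle lid_hinge barrel tray spool jar driver mouse board".split():
        for r in bot.tip_of(l,cam)[:3]:
            P=w(cam,r["at"]);print(cam,l,round(r["confidence"],2),P.round(3),pix(cam,P).round())
E
```

```text
pics
0.0539
0.0 [ 0.19994631 -0.45776334  0.30300893] [ 9.78875390e-01  2.04455123e-01 -2.12392304e-04 -1.01381026e-03] 0.0855426996209618
scene case 0.91 [0.524 0.19  0.002] [396. 250.]
scene lid_handle 0.78 [0.414 0.161 0.076] [405. 202.]
scene lid_hinge 0.82 [0.594 0.208 0.072] [395. 252.]
scene barrel 0.72 [ 0.541 -0.17   0.087] [280. 185.]
scene barrel 0.56 [0.281 0.18  0.089] [428. 175.]
scene tray 0.96 [ 0.322 -0.382  0.001] [268. 149.]
scene tray 0.6 [ 0.563 -0.239  0.004] [259. 203.]
scene spool 0.62 [0.411 0.    0.003] [353. 201.]
scene jar 0.62 [0.78  0.103 0.001] [320. 306.]
scene driver 0.46 [ 0.309 -0.223  0.003] [308. 161.]
scene mouse 0.58 [ 0.753 -0.018 -0.002] [285. 278.]
scene board 0.55 [ 0.761 -0.203  0.003] [226. 250.]
side case 0.7 [0.529 0.192 0.003] [311. 301.]
side lid_handle 0.78 [0.423 0.161 0.079] [356. 282.]
side lid_hinge 0.98 [0.591 0.204 0.075] [282. 287.]
side barrel 0.62 [ 0.539 -0.174  0.083] [332. 175.]
side barrel 0.6 [0.28  0.176 0.083] [417. 296.]
side tray 0.87 [ 0.562 -0.237 -0.002] [328. 179.]
side tray 0.72 [ 0.32  -0.383  0.001] [405. 158.]
side spool 0.71 [ 0.413 -0.001 -0.002] [366. 246.]
side spool 0.18 [0.498 0.245 0.048] [318. 315.]
side jar 0.84 [0.783 0.1   0.001] [227. 255.]
side driver 0.84 [ 0.305 -0.22   0.002] [408. 193.]
side mouse 0.91 [ 0.756 -0.02  -0.   ] [250. 223.]
side board 0.88 [ 0.761 -0.208 -0.   ] [266. 178.]
side board 0.25 [ 0.413 -0.001 -0.005] [365. 246.]
```

View pics/scene.png

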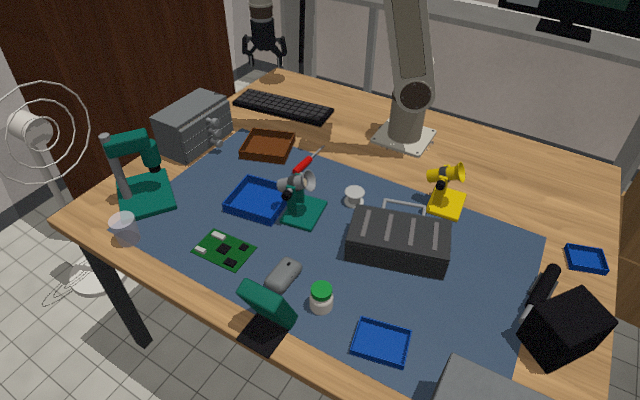

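View pics/side.png

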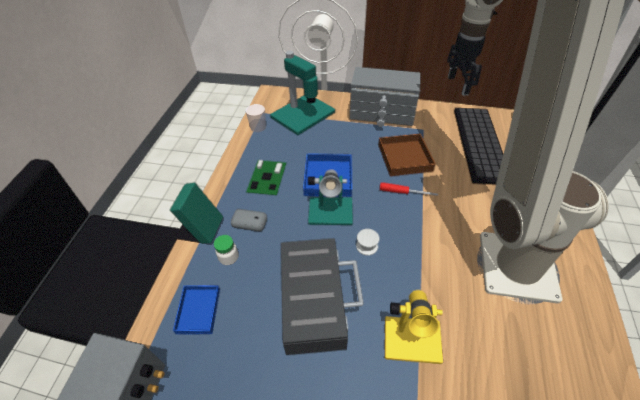

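The scene shows the closed case with its handle at about (405,202) and the real barrel in the green stand over the blue tray at about (290,185). The yellow stand and the brown tray are the decoys. The side view shows the same layout. Next I'll refine the case and barrel poses from depth.

```bash
python3 - <<'E'
from h import *
A=[];
for cam in("scene","side"):
    z=np.load(cam+".npz");P,u,v=cloud(cam,z["d"]);c=z["im"][v,u].astype(int)
    m=(abs(P[:,2]-.080)<.008)&(abs(P[:,0]-.53)<.15)&(abs(P[:,1]-.19)<.18)
    m&=np.hypot(P[:,0]-.28,P[:,1]-.18)>.12
    # lid top slab only, in rough case frame
    e=np.array([np.cos(.25),np.sin(.25)]);q=(P[:,:2]-[.527,.191])
    m&=(q@e>-.085)&(q@e<.085)
    r=cv2.minAreaRect(P[m][:,:2].astype(np.float32)*1000);print(cam,"lid",m.sum(),r,np.median(P[m][:,2]))
    b=(abs(P[:,0]-.54)<.06)&(P[:,1]>-.21)&(P[:,1]<-.05)&(P[:,2]>.06)&(P[:,2]<.18)
    sat=c.max(1)-c.min(1)
    b&=sat<25; B=P[b];print("barrel",len(B),B.min(0),B.max(0))
    g=(P[:,2]<.03)&(c[:,1]-c[:,0]>30)&(c[:,1]-c[:,2]>5)&(abs(P[:,0]-.54)<.12)&(abs(P[:,1]+.12)<.13)
    print("green base",g.sum(),cv2.minAreaRect(P[g][:,:2].astype(np.float32)*1000),P[g][:,2].mean())
    t=(P[:,2]<.045)&(c[:,2]-c[:,0]>70)&(abs(P[:,0]-.56)<.12)&(abs(P[:,1]+.24)<.13)
    print("tray",t.sum(),cv2.minAreaRect(P[t][:,:2].astype(np.float32)*1000))
    A.append(B)
# fit axis: yaw psi, point; points within: |dist-20|<.. cylinder part
B=np.vstack(A)
from scipy.optimize import least_squares
def f(p):
    d=np.array([np.cos(p[2])*np.cos(np.radians(28)),np.sin(p[2])*np.cos(np.radians(28)),np.sin(np.radians(28))])
    q=B-[p[0],p[1],.085];s=q@d;r=np.linalg.norm(q-s[:,None]*d,axis=1)
    e=np.where((s>0)&(s<84),np.minimum(abs(r-.020),abs(r-.016)),.02)
    rr=.020+np.clip((s-.084)/.016,0,1)*.007
    e=np.abs(r-rr); e=np.where((s<-.003)|(s>.103),.03,e)
    return np.clip(e,0,.01)
best=min((least_squares(f,[x,y,a],loss="soft_l1",f_scale=.002,diff_step=1e-4,x_scale=[.01,.01,.1]) for x in(.535,.545) for y in(-.18,-.165) for a in np.radians([70,80,90,100,110])),key=lambda s:s.cost)
print(best.x,np.degrees(best.x[2]),best.cost,np.median(f(best.x)))
E
```

```text
scene lid 4143 ((521.1112670898438, 189.7283935546875), (154.48699951171875, 259.3801574707031), 15.49758243560791) 0.08431914801055762
barrel 642 [ 0.4901998  -0.17669497  0.0623756 ] [ 0.59987229 -0.06657195  0.16336585]
green base 891 ((532.1264038085938, -97.87826538085938), (130.9803466796875, 98.03697967529297), 7.845340251922607) 0.01618910803615019
tray 1643 ((553.9032592773438, -234.7100830078125), (248.20729064941406, 189.34449768066406), 89.86799621582031)
side lid 6106 ((519.0850219726562, 187.78347778320312), (155.78182983398438, 262.0587158203125), 15.926046371459961) 0.08347076112814045
barrel 441 [ 0.49266896 -0.17174394  0.06367882] [ 0.59313559 -0.06780006  0.15936233]
green base 1026 ((530.2097778320312, -98.69415283203125), (124.92354583740234, 97.69155883789062), 8.737771987915039) 0.015640232618755943
tray 1337 ((563.6354370117188, -260.2951965332031), (153.76931762695312, 203.15512084960938), 8.058775901794434)
[ 0.5409331  -0.1696819   1.71239885] 98.11322682947514 0.00587884242118939 0.002609496458538963
```

```bash
python3 -m jog '[0.275,0.774,-0.067,0,0,0.715,0.275,0.774,-0.067,0,0,0.715,0.275,0.774,-0.067,0,0,0.715,0.275,0.774,-0.067,0,0,0.715,0.275,0.774,-0.067,0,0,0.715,0.275,0.774,-0.067,0,0,0.715,0.275,0.774,-0.067,0,0,0.715,0.275,0.774,-0.067,0,0,0.715,0.275,0.774,-0.067,0,0,0.715,0.275,0.774,-0.067,0,0,0.715]' -0.29
```

```text
clock: 1.93
eef_pos: [0.3393, -0.065, 0.2703]
tool_rot: [0.672, 0.74, 0.0, 0.001]
ft_force: [1.0, 0.6, -0.8]
grip_width: 0.0305
grasp_force: 0.0
```

```bash
python3 -m jog '[0.101,0.283,-0.025,0,0,0.087,0.101,0.283,-0.025,0,0,0.087,0.101,0.283,-0.025,0,0,0.087,0.101,0.283,-0.025,0,0,0.087,0.101,0.283,-0.025,0,0,0.087,0.101,0.283,-0.025,0,0,0.087,0.101,0.283,-0.025,0,0,0.087,0.101,0.283,-0.025,0,0,0.087]'
python3 - <<'E'
from h import *
T=bot.calibration("wrist")["pose"];im,d=bot.camera("wrist");cv2.imwrite("pics/w1.png",im[:,:,::-1])
P,u,v=cloud("wrist",d)
for l in("lid_handle",):
    for r in bot.tip_of(l,"wrist")[:2]: print(l,r["confidence"],w("wrist",r["at"],T).round(4))
e=np.array([np.cos(.268),np.sin(.268)]);n=np.array([-e[1],e[0]])
q=P[:,:2]-[.5275,.1907];m=(abs(P[:,2]-.08)<.008)&(q@e<-.095)&(q@e>-.125)&(abs(q@n)<.05)
B=P[m];print(len(B),np.polyfit(q[m]@n,q[m]@e,1),B.mean(0),B[:,2].max(), np.percentile(q[m]@n,[0,100]))
m=(abs(P[:,2]-.08)<.02)&(abs(q@e+.06)<.05)
o=bot.get_obs();print(o["eef_pos"],R.from_quat(o["tool_rot"]).as_matrix().round(3))
E
```

```text
clock: 2.6
eef_pos: [0.42, 0.1609, 0.2495]
tool_rot: [0.606, 0.795, -0.001, -0.0]
ft_force: [-0.8, -0.6, -0.3]
grip_width: 0.0304
grasp_force: 0.0
lid_handle 0.81 [0.4229 0.1576 0.0781]
1338 [ 0.00787956 -0.11185469] [0.41860064 0.16497907 0.0812101 ] 0.08367549806994434 [-0.04999788  0.04967151]
[0.41943228 0.1589599  0.24982592] [[-0.262  0.965 -0.001]
 [ 0.965  0.262 -0.001]
 [-0.001 -0.001 -1.   ]]
```

View pics/w1.png

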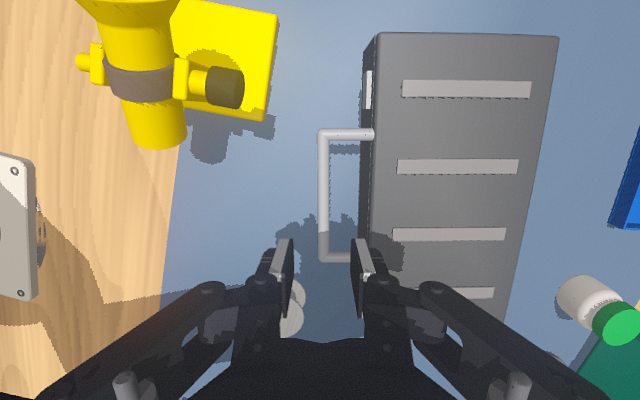

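The wrist view shows the bar centred between the fingers, at about (323,190–255), and the case lid to its right. I'll descend and grip.

```bash
python3 -m jog '[0,0,-0.04,0,0,0,0,0,-0.08,0,0,0,0,0,-0.11,0,0,0,0,0,-0.13,0,0,0,0,0,-0.14,0,0,0,0,0,-0.148,0,0,0,0,0,-0.148,0,0,0,0,0,-0.148,0,0,0]'; python3 -m jog '[0,0,0,0,0,0,0,0,0,0,0,0,0,0,0,0,0,0,0,0,0,0,0,0,0,0,0,0,0,0]' -1
```

```text
clock: 3.37
eef_pos: [0.4205, 0.1591, 0.1324]
tool_rot: [0.608, 0.794, 0.001, 0.0]
ft_force: [-0.6, 0.2, 1.2]
grip_width: 0.0302
grasp_force: 0.0
clock: 3.78
eef_pos: [0.421, 0.1598, 0.1329]
tool_rot: [0.607, 0.794, 0.001, 0.001]
ft_force: [0.7, -1.3, 6.0]
grip_width: 0.008
grasp_force: 58.7
```

```bash
python3 -m jog '[0.002,0,0.022,0,0,0,0.006,0.002,0.0445,0,0,0,0.012,0.003,0.066,0,0,0,0.02,0.005,0.087,0,0,0,0.03,0.008,0.107,0,0,0,0.042,0.011,0.126,0,0,0,0.056,0.015,0.143,0,0,0,0.071,0.019,0.159,0,0,0,0.088,0.024,0.173,0,0,0,0.106,0.029,0.186,0,0,0]'
```

```text
clock: 4.62
eef_pos: [0.5004, 0.182, 0.2817]
tool_rot: [0.607, 0.795, -0.004, -0.003]
ft_force: [-11.9, -2.3, 12.8]
grip_width: 0.0079
grasp_force: 58.7
```

```bash
python3 -m jog '[0.019,0.005,0.0106,0,0,0,0.039,0.011,0.019,0,0,0,0.06,0.016,0.0255,0,0,0,0.081,0.022,0.03,0,0,0,0.103,0.028,0.0316,0,0,0,0.125,0.034,0.0314,0,0,0,0.146,0.04,0.029,0,0,0,0.1675,0.046,0.024,0,0,0,0.181,0.05,0.02,0,0,0,0.181,0.05,0.02,0,0,0]'
python3 - <<'E'
from h import *
im,d=bot.camera("side");cv2.imwrite("pics/s2.png",im[:,:,::-1])
E
```

```text
clock: 5.45
eef_pos: [0.6517, 0.2243, 0.2963]
tool_rot: [0.607, 0.795, 0.002, 0.0]
ft_force: [2.8, 2.7, 2.8]
grip_width: 0.0075
grasp_force: 66.6
```

View pics/s2.png

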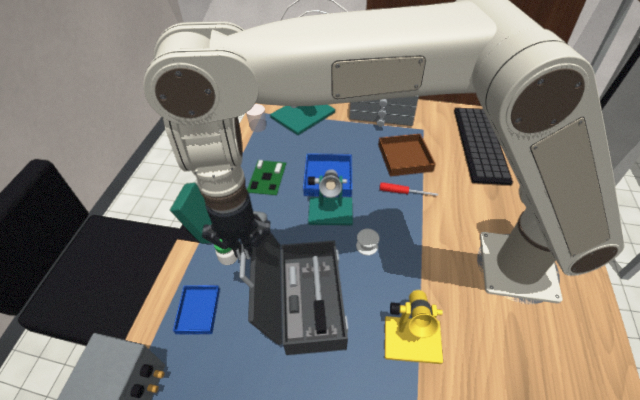

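The side view shows the lid tipped well back, still held at about (240,250). The rod lies in the case with its handle at (320,318) and its shaft towards the top of the picture. I'll release, retreat upward and move over the rod's handle.

```bash
python3 -m jog '[0,0,0,0,0,0,0,0,0,0,0,0,0,0,0,0,0,0,0,0,0.03,0,0,0,0,0,0.07,0,0,0,-0.05,0.01,0.07,0,0,0,-0.10,0.02,0.04,0,0,0,-0.15,0.029,0,0,0,0,-0.194,0.029,-0.03,0,0,0,-0.194,0.029,-0.05,0,0,0]' 0.04
python3 - <<'E'
from h import *
import time
bot.get_obs()
T=bot.calibration("wrist")["pose"];im,d=bot.camera("wrist");cv2.imwrite("pics/w3.png",im[:,:,::-1])
for l in("rod","rod_tip","rod_rest"):
    for r in bot.tip_of(l,"wrist")[:2]: print(l,r["confidence"],w("wrist",r["at"],T).round(4))
c=cloud("wrist",d);P,u,v=c;np.savez("w3.npz",P=P,c=im[v,u])
e=np.array([np.cos(.268),np.sin(.268)]);n=np.array([-e[1],e[0]])
q=P[:,:2]-[.5275,.1907];x=q@e;y=q@n
m=(abs(x+.015)<.03)&(y>.035)&(y<.09)&(P[:,2]>.048)&(P[:,2]<.062);print("handle",m.sum(),np.median(x[m]),np.percentile(x[m],[2,98]),np.polyfit(y[m],x[m],1),np.median(P[m,2]))
m=(abs(x+.015)<.03)&(y>-.055)&(y<.015)&(P[:,2]>.038)&(P[:,2]<.06);print("shaft",m.sum(),np.median(x[m]),np.percentile(x[m],[2,98]),np.polyfit(y[m],x[m],1),np.percentile(P[m,2],95))
o=bot.get_obs();print(o["eef_pos"],o["clock"])
E
```

```text
clock: 6.33
eef_pos: [0.4894, 0.2453, 0.2558]
tool_rot: [0.607, 0.795, -0.001, -0.001]
ft_force: [0.1, -0.1, -0.4]
grip_width: 0.0444
grasp_force: 0.0
rod 0.83 [0.4943 0.2424 0.0389]
rod_rest 0.89 [0.4958 0.2454 0.0457]
handle 1447 -0.010421277299654575 [-0.02336436  0.00135835] [-0.02186447 -0.00930605] 0.05707587958625193
shaft 778 -0.010017934591682355 [-0.01719011 -0.00341469] [-0.00237977 -0.01034874] 0.052485199063165136
[0.49465797 0.24579065 0.25726579] 6.5333
```

View pics/w3.png

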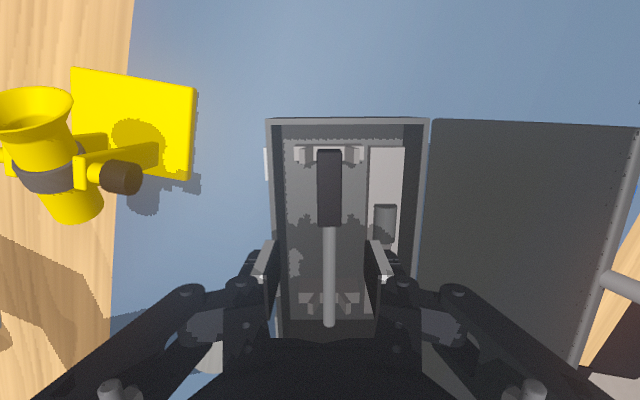

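The wrist view shows the rod in its rests, handle at about (330,187) and shaft below it, with the lid open at the right. The arm was still settling when that was taken, so I'll measure once more.

```bash
python3 - <<'E'
from h import *
bot.camera("wrist")
T=bot.calibration("wrist")["pose"];im,d=bot.camera("wrist")
for l in("rod","lid_handle","lid_hinge"):
    for r in bot.tip_of(l,"wrist")[:2]: print(l,r["confidence"],w("wrist",r["at"],T).round(4))
P,u,v=cloud("wrist",d)
e=np.array([np.cos(.268),np.sin(.268)]);n=np.array([-e[1],e[0]])
q=P[:,:2]-[.5275,.1907];x=q@e;y=q@n
m=(abs(x+.015)<.03)&(y>.035)&(y<.09)&(P[:,2]>.048)&(P[:,2]<.062);print("handle",m.sum(),np.median(x[m]),np.percentile(x[m],[2,98]),np.polyfit(y[m],x[m],1),np.median(P[m,2]))
m=(abs(x+.015)<.016)&(y>-.0)&(y<.12)&(P[:,2]>.052)&(P[:,2]<.062);print("y range",np.percentile(y[m],[1,99]))
m=(abs(x+.015)<.03)&(y>-.055)&(y<.015)&(P[:,2]>.038)&(P[:,2]<.06);print("shaft",m.sum(),np.median(x[m]),np.percentile(x[m],[2,98]),np.polyfit(y[m],x[m],1),np.percentile(P[m,2],95))
o=bot.get_obs();print(o["eef_pos"],o["clock"])
E
```

```text
rod 0.76 [0.4955 0.2422 0.0411]
rod 0.46 [0.5919 0.2033 0.0696]
lid_hinge 0.63 [0.5927 0.2075 0.0684]
handle 1418 -0.016236283871610614 [-0.02824545 -0.0045305 ] [-0.01104167 -0.01559808] 0.05523165725307272
y range [0.02535096 0.09880723]
shaft 772 -0.015695724713305263 [-0.02249334 -0.00913937] [-0.00389458 -0.01585061] 0.05054893730467917
[0.49660604 0.24624936 0.25823755] 6.7833
```

```bash
python3 -m jog '[-0.0015,0,-0.04,0,0,0,-0.0015,0,-0.08,0,0,0,-0.0015,0,-0.12,0,0,0,-0.0015,0,-0.15,0,0,0,-0.0015,0,-0.18,0,0,0,-0.0015,0,-0.195,0,0,0,-0.0015,0,-0.201,0,0,0,-0.0015,0,-0.201,0,0,0,-0.0015,0,-0.201,0,0,0]'; python3 -m jog '[0,0,0,0,0,0,0,0,0,0,0,0,0,0,0,0,0,0,0,0,0,0,0,0,0,0,0,0,0,0]' -1
```

```text
clock: 7.53
eef_pos: [0.4948, 0.2462, 0.0965]
tool_rot: [0.608, 0.794, 0.001, 0.001]
ft_force: [-0.3, 0.6, 0.4]
grip_width: 0.0444
grasp_force: 0.0
clock: 7.95
eef_pos: [0.4942, 0.2463, 0.0964]
tool_rot: [0.608, 0.794, 0.001, 0.001]
ft_force: [0.8, -0.1, 4.2]
grip_width: 0.0231
grasp_force: 59.5
```

```bash
cat > plan.py <<'E'
from h import *
c28,s28,ps=np.cos(np.radians(28)),np.sin(np.radians(28)),np.radians(98.1)
up=np.array([np.cos(ps)*c28,np.sin(ps)*c28,s28]);L=np.array([.5405,-.171,.085])
o=bot.get_obs();Rc=R.from_quat(o["tool_rot"]).as_matrix();p=np.array(o["eef_pos"])
rx=Rc[:,0]*(-1 if Rc[1,0]>0 else 1);print("rod dir now",rx)  # rod direction = -x_t or x_t
sg=-1 if Rc[1,0]>0 else 1
zt=np.array([0,0,-1.]);d=-up;zt=zt-zt@d*d;zt/=np.linalg.norm(zt)
xt=sg*d;Rt=np.stack([xt,np.cross(zt,xt),zt],1)
rv=R.from_matrix(Rt@Rc.T).as_rotvec();print("rot/2",(rv/2).round(4),"deg",np.degrees(np.linalg.norm(rv)))
for s in(.130,.100,.060,.012):
    g=L+up*(s+.1625);t=g-.0539*zt;print(s,"grasp",g.round(4),"tcp",t.round(4),"shift/.8",((t-p)/.8).round(4))
E
python3 -m jog '[0,0,0.03,0,0,0,0,0,0.07,0,0,0,0,0,0.11,0,0,0,0,0,0.15,0,0,0,0,0,0.19,0,0,0,0,0,0.23,0,0,0,0,0,0.26,0,0,0,0,0,0.26,0,0,0]'; python3 plan.py
```

```text
clock: 8.62
eef_pos: [0.4946, 0.2468, 0.3092]
tool_rot: [0.607, 0.794, 0.004, 0.002]
ft_force: [-0.1, -0.5, -0.8]
grip_width: 0.0233
grasp_force: 59.2
rod dir now [ 0.261978   -0.96507173 -0.00202082]
rot/2 [ 0.2376  0.0533 -0.0596] deg 28.72750981691751
0.13 grasp [0.5041 0.0847 0.2223] tcp [0.5077 0.0596 0.2699] shift/.8 [ 0.0163 -0.2339 -0.0491]
0.1 grasp [0.5078 0.0585 0.2082] tcp [0.5114 0.0334 0.2558] shift/.8 [ 0.021  -0.2667 -0.0667]
0.06 grasp [0.5128 0.0235 0.1895] tcp [ 0.5164 -0.0016  0.237 ] shift/.8 [ 0.0272 -0.3104 -0.0901]
0.012 grasp [ 0.5188 -0.0185  0.1669] tcp [ 0.5224 -0.0435  0.2145] shift/.8 [ 0.0347 -0.3629 -0.1183]
```

```bash
python3 -m jog '[0.002,-0.03,0,0.034,0.0076,-0.0085,0.005,-0.066,-0.005,0.068,0.0152,-0.017,0.007,-0.1,-0.015,0.102,0.0229,-0.0255,0.009,-0.134,-0.025,0.136,0.0305,-0.034,0.012,-0.17,-0.035,0.17,0.0381,-0.0426,0.014,-0.2,-0.043,0.204,0.0457,-0.0511,0.0163,-0.234,-0.049,0.2376,0.0533,-0.0596,0.0163,-0.234,-0.049,0.2376,0.0533,-0.0596,0.0163,-0.234,-0.049,0.2376,0.0533,-0.0596]'
python3 - <<'E'
from h import *
bot.camera("wrist");T=bot.calibration("wrist")["pose"];im,d=bot.camera("wrist");cv2.imwrite("pics/w4.png",im[:,:,::-1])
for l in("rod_tip","barrel","rod"):
    for r in bot.tip_of(l,"wrist")[:2]: print(l,r["confidence"],w("wrist",r["at"],T).round(4))
S=bot.calibration("side")["pose"];im,d=bot.camera("side");cv2.imwrite("pics/s4.png",im[100:300,200:460,::-1].repeat(3,0).repeat(3,1))
for l in("rod_tip","barrel","rod"):
    for r in bot.tip_of(l,"side")[:2]: print(l,r["confidence"],w("side",r["at"]).round(4))
import plan
E
```

```text
clock: 9.37
eef_pos: [0.5055, 0.0565, 0.2621]
tool_rot: [0.638, 0.732, 0.153, -0.186]
ft_force: [0.1, 0.5, -1.5]
grip_width: 0.0231
grasp_force: 59.1
rod_tip 0.68 [0.494  0.2453 0.0424]
barrel 0.56 [0.2793 0.1786 0.0818]
rod 0.88 [0.4971 0.0775 0.2162]
rod_tip 0.55 [ 0.5218 -0.0569  0.1412]
barrel 0.79 [0.2803 0.1787 0.0834]
rod 0.65 [0.5006 0.0823 0.2177]
rod dir now [ 0.12655441 -0.87493367 -0.46741315]
rot/2 [ 0.0016 -0.0033 -0.003 ] deg 0.5430513610701628
0.13 grasp [0.5041 0.0847 0.2223] tcp [0.5077 0.0596 0.2699] shift/.8 [ 0.002  -0.0002  0.0064]
0.1 grasp [0.5078 0.0585 0.2082] tcp [0.5114 0.0334 0.2558] shift/.8 [ 0.0066 -0.0329 -0.0112]
0.06 grasp [0.5128 0.0235 0.1895] tcp [ 0.5164 -0.0016  0.237 ] shift/.8 [ 0.0129 -0.0766 -0.0347]
0.012 grasp [ 0.5188 -0.0185  0.1669] tcp [ 0.5224 -0.0435  0.2145] shift/.8 [ 0.0203 -0.1291 -0.0628]
```

View pics/w4.png

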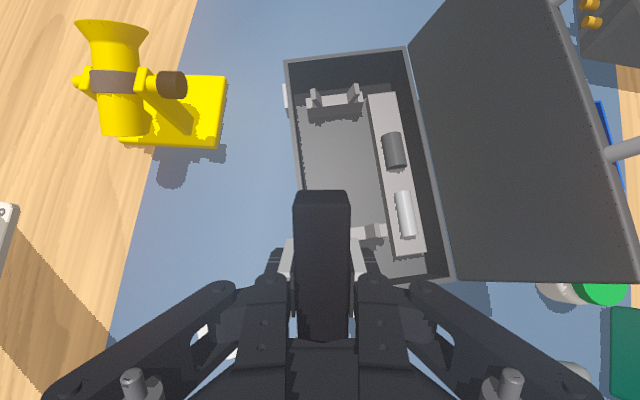

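View pics/s4.png

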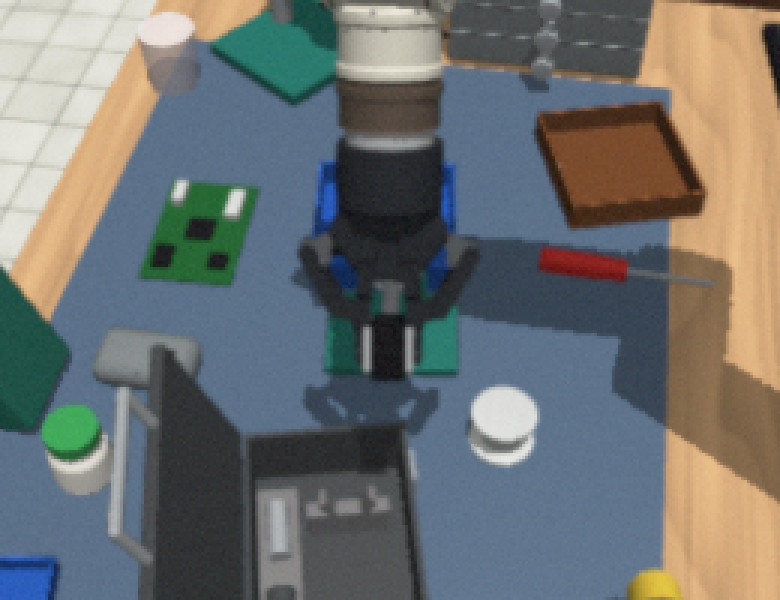

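The wrist view shows the rod held straight, with the handle at (322,260). The side crop shows it lined up above the barrel's stand with the lid still open. The TCP is 5 mm low, so I'll correct that and then insert.

```bash
python3 -m jog '[0.002,0,0.0064,0.0016,-0.0033,-0.003,0.002,0,0.0064,0.0016,-0.0033,-0.003,0.002,0,0.0064,0.0016,-0.0033,-0.003,0.002,0,0.0064,0.0016,-0.0033,-0.003,0.002,0,0.0064,0.0016,-0.0033,-0.003]'; python3 plan.py
```

```text
clock: 10.23
eef_pos: [0.5078, 0.0587, 0.2696]
tool_rot: [0.637, 0.732, 0.159, -0.183]
ft_force: [0.2, 0.2, -0.9]
grip_width: 0.0231
grasp_force: 59.1
rod dir now [ 0.1221649  -0.8743872  -0.46959851]
rot/2 [-0.     -0.0004  0.0011] deg 0.1316168413036811
0.13 grasp [0.5041 0.0847 0.2223] tcp [0.5077 0.0596 0.2699] shift/.8 [-0.0001  0.0012  0.0004]
0.1 grasp [0.5078 0.0585 0.2082] tcp [0.5114 0.0334 0.2558] shift/.8 [ 0.0045 -0.0316 -0.0172]
0.06 grasp [0.5128 0.0235 0.1895] tcp [ 0.5164 -0.0016  0.237 ] shift/.8 [ 0.0108 -0.0753 -0.0406]
0.012 grasp [ 0.5188 -0.0185  0.1669] tcp [ 0.5224 -0.0435  0.2145] shift/.8 [ 0.0182 -0.1277 -0.0688]
```

```bash
python3 -m jog '[0.0015,-0.0105,-0.0057,0,0,0,0.003,-0.021,-0.0115,0,0,0,0.0045,-0.0316,-0.0172,0,0,0,0.006,-0.042,-0.0228,0,0,0,0.0075,-0.053,-0.0287,0,0,0,0.0075,-0.053,-0.0287,0,0,0]'; python3 plan.py | tail -2; python3 - <<'E'
from h import *
im,d=bot.camera("scene");cv2.imwrite("pics/c5.png",cv2.resize(im[110:260,190:400,::-1],None,fx=3.6,fy=3.6))
E
```

```text
clock: 10.73
eef_pos: [0.5137, 0.0143, 0.245]
tool_rot: [0.638, 0.731, 0.158, -0.183]
ft_force: [-0.5, 0.5, -2.0]
grip_width: 0.023
grasp_force: 59.1
0.06 grasp [0.5128 0.0235 0.1895] tcp [ 0.5164 -0.0016  0.237 ] shift/.8 [ 0.0033 -0.0198 -0.0099]
0.012 grasp [ 0.5188 -0.0185  0.1669] tcp [ 0.5224 -0.0435  0.2145] shift/.8 [ 0.0108 -0.0723 -0.0381]
```

View pics/c5.png

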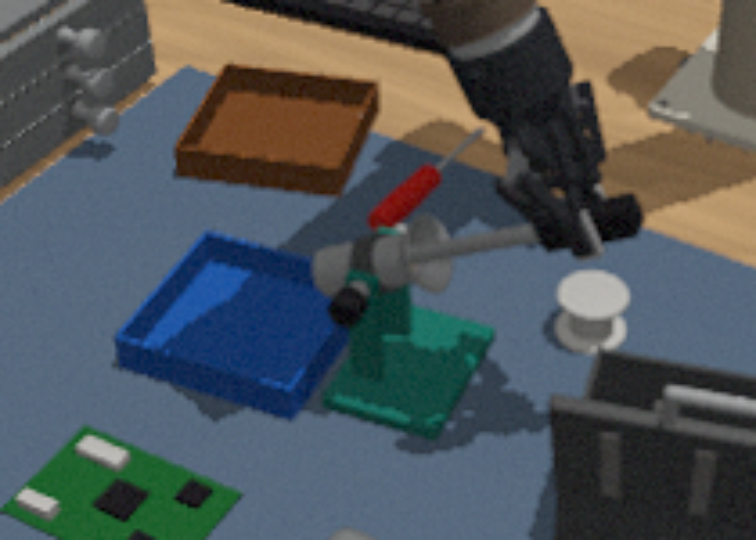

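The scene crop shows the shaft entering the middle of the flared mouth at about (430,260), well aligned. I'll push through.

```bash
python3 -m jog '[0.0017,-0.01,-0.005,0,0,0,0.0033,-0.0198,-0.01,0,0,0,0.0044,-0.027,-0.014,0,0,0,0.0055,-0.035,-0.018,0,0,0,0.0066,-0.042,-0.022,0,0,0,0.0077,-0.05,-0.026,0,0,0,0.0088,-0.058,-0.03,0,0,0,0.01,-0.066,-0.0345,0,0,0,0.0108,-0.0723,-0.038,0,0,0,0.0108,-0.0723,-0.038,0,0,0]'; python3 -m jog '[0,0,0,0,0,0,0,0,0,0,0,0,0,0,0,0,0,0]'; python3 - <<'E'
from h import *
for cam in("scene","side"):
    bot.camera(cam)
    for r in bot.tip_of("core",cam)[:2]: print(cam,r["confidence"],w(cam,r["at"]).round(3))
import plan
E
```

```text
clock: 11.62
eef_pos: [0.5223, -0.0426, 0.2153]
tool_rot: [0.637, 0.732, 0.158, -0.183]
ft_force: [-0.0, 0.1, -1.3]
grip_width: 0.0231
grasp_force: 59.1
clock: 11.87
eef_pos: [0.5224, -0.0413, 0.2163]
tool_rot: [0.637, 0.732, 0.159, -0.183]
ft_force: [-0.4, -0.4, -0.6]
grip_width: 0.0234
grasp_force: 59.1
scene 0.55 [ 0.559 -0.225  0.019]
rod dir now [ 0.12275038 -0.87434202 -0.46952996]
rot/2 [-0.     -0.0002  0.0008] deg 0.09810070929025069
0.13 grasp [0.5041 0.0847 0.2223] tcp [0.5077 0.0596 0.2699] shift/.8 [-0.0185  0.1262  0.0669]
0.1 grasp [0.5078 0.0585 0.2082] tcp [0.5114 0.0334 0.2558] shift/.8 [-0.0138  0.0934  0.0493]
0.06 grasp [0.5128 0.0235 0.1895] tcp [ 0.5164 -0.0016  0.237 ] shift/.8 [-0.0076  0.0497  0.0258]
0.012 grasp [ 0.5188 -0.0185  0.1669] tcp [ 0.5224 -0.0435  0.2145] shift/.8 [-0.0001 -0.0028 -0.0023]
```

The core is in the tray at z = 19 mm. I'll withdraw along the axis.

```bash
python3 -m jog '[-0.003,0.021,0.011,0,0,0,-0.007,0.047,0.025,0,0,0,-0.011,0.074,0.039,0,0,0,-0.015,0.1,0.053,0,0,0,-0.0185,0.126,0.067,0,0,0,-0.02,0.137,0.073,0,0,0,-0.02,0.137,0.073,0,0,0,-0.02,0.137,0.073,0,0,0]'; python3 - <<'E'
from h import *
o=bot.get_obs();Rc=R.from_quat(o["tool_rot"]);p=np.array(o["eef_pos"])
Rt=R.from_quat([.6075,.794,0.001,0.001])
print(((np.array([.4945,.2463,.300])-p)/.8).round(4),((Rt*Rc.inv()).as_rotvec()/2).round(4),p)
E
```

```text
clock: 12.73
eef_pos: [0.5064, 0.0681, 0.2746]
tool_rot: [0.636, 0.733, 0.158, -0.182]
ft_force: [0.2, 0.8, -1.0]
grip_width: 0.023
grasp_force: 59.1
[-0.0149  0.2228  0.0317] [-0.239  -0.0506  0.0605] [0.50638305 0.06809825 0.27461558]
```

```bash
python3 -m jog '[-0.002,0.03,0.02,-0.034,-0.0072,0.0086,-0.004,0.064,0.032,-0.068,-0.0145,0.0173,-0.006,0.096,0.032,-0.102,-0.0217,0.026,-0.009,0.128,0.032,-0.137,-0.0289,0.0346,-0.011,0.16,0.032,-0.171,-0.036,0.043,-0.013,0.192,0.032,-0.205,-0.043,0.052,-0.0149,0.2228,0.032,-0.239,-0.0506,0.0605,-0.0149,0.2228,0.032,-0.239,-0.0506,0.0605,-0.0149,0.2228,0.032,-0.239,-0.0506,0.0605,-0.0149,0.2228,0.032,-0.239,-0.0506,0.0605]'; python3 -m jog '[0,0,0,0,0,0,0,0,0,0,0,0,0,0,0,0,0,0]'; python3 - <<'E'
from h import *
o=bot.get_obs();Rc=R.from_quat(o["tool_rot"]);p=np.array(o["eef_pos"])
Rt=R.from_quat([.6075,.794,0.001,0.001])
print(((np.array([.4945,.2463,.097])-p)/.8).round(4),((Rt*Rc.inv()).as_rotvec()/2).round(4),p)
T=bot.calibration("wrist")["pose"];im,d=bot.camera("wrist")
for l in("rod",):
    for r in bot.tip_of(l,"wrist")[:2]: print(l,r["confidence"],w("wrist",r["at"],T).round(4))
P,u,v=cloud("wrist",d);q=P[:,:2]-p[:2];b=Rc.as_matrix();y=q@b[:2,0];x=q@b[:2,1];z=P[:,2]-p[2]
m=(abs(x)<.011)&(z>-.046)&(z<-.036);print(m.sum(),"handle along",np.percentile(y[m],[1,99]),"slope z",np.polyfit(y[m],z[m],1),"x slope",np.polyfit(y[m],x[m],1))
E
```

```text
clock: 13.57
eef_pos: [0.4946, 0.2454, 0.299]
tool_rot: [0.608, 0.794, 0.0, 0.0]
ft_force: [-0.5, 0.8, -1.6]
grip_width: 0.0232
grasp_force: 59.1
clock: 13.82
eef_pos: [0.495, 0.2447, 0.3002]
tool_rot: [0.609, 0.793, 0.001, 0.001]
ft_force: [-0.2, 0.1, -0.2]
grip_width: 0.023
grasp_force: 59.1
[-0.0006  0.0019 -0.254 ] [-0.0005 -0.0002  0.002 ] [0.49496471 0.24474995 0.3001619 ]
rod 0.72 [0.4932 0.2408 0.2449]
7168 handle along [-0.02894051  0.03771102] slope z [-0.00485742 -0.04081869] x slope [-1.59092233e-04 -2.75752786e-05]
```

Nothing slipped: the handle runs out to +37.7 mm and is level in the grip. I'll lower it into the rests.

```bash
python3 -m jog '[-0.0006,0.0019,-0.04,0,0,0.002,-0.0006,0.0019,-0.08,0,0,0.002,-0.0006,0.0019,-0.12,0,0,0.002,-0.0006,0.0019,-0.16,0,0,0.002,-0.0006,0.0019,-0.19,0,0,0.002,-0.0006,0.0019,-0.21,0,0,0.002,-0.0006,0.0019,-0.21,0,0,0.002]'; python3 - <<'E'
from h import *
o=bot.get_obs();Rc=R.from_quat(o["tool_rot"]);p=np.array(o["eef_pos"])
Rt=R.from_quat([.6075,.794,0.001,0.001])
print(((np.array([.4945,.2463,.097])-p)/.8).round(4),((Rt*Rc.inv()).as_rotvec()/2).round(4),p)
E
```

```text
clock: 14.5
eef_pos: [0.4917, 0.2462, 0.1282]
tool_rot: [0.607, 0.795, -0.002, -0.001]
ft_force: [-0.2, -1.0, -2.0]
grip_width: 0.0233
grasp_force: 59.1
[ 0.0035  0.0002 -0.039 ] [ 0.0013 -0.0037 -0.001 ] [0.49167127 0.24616216 0.12821975]
```

```bash
python3 -m jog '[0,0,0,0,0,0,0,0,0,0,0,0,0,0,0,0,0,0]'; python3 - <<'E'
from h import *
o=bot.get_obs();Rc=R.from_quat(o["tool_rot"]);p=np.array(o["eef_pos"])
Rt=R.from_quat([.6075,.794,0.001,0.001])
print(((np.array([.4945,.2463,.097])-p)/.8).round(4),((Rt*Rc.inv()).as_rotvec()/2).round(4),p)
E
```

```text
clock: 14.75
eef_pos: [0.4953, 0.2483, 0.1342]
tool_rot: [0.607, 0.795, 0.003, 0.001]
ft_force: [-0.7, 0.4, -1.3]
grip_width: 0.0233
grasp_force: 59.1
[-0.0011 -0.0025 -0.0465] [-0.0013  0.0017 -0.0013] [0.49534487 0.24832584 0.13416938]
```

```bash
python3 -m jog '[-0.0011,-0.002,-0.012,0,0,-0.001,-0.0011,-0.002,-0.022,0,0,-0.001,-0.0011,-0.002,-0.031,0,0,-0.001,-0.0011,-0.002,-0.038,0,0,-0.001,-0.0011,-0.002,-0.043,0,0,-0.001,-0.0011,-0.002,-0.046,0,0,-0.001,-0.0011,-0.002,-0.046,0,0,-0.001,-0.0011,-0.002,-0.046,0,0,-0.001,-0.0011,-0.002,-0.046,0,0,-0.001]'; python3 -m jog '[0,0,0,0,0,0,0,0,0,0,0,0]'
```

```text
clock: 15.5
eef_pos: [0.4926, 0.246, 0.0964]
tool_rot: [0.607, 0.794, 0.001, 0.0]
ft_force: [-2.7, -1.8, 9.4]
grip_width: 0.0232
grasp_force: 60.5
clock: 15.67
eef_pos: [0.4925, 0.246, 0.0964]
tool_rot: [0.607, 0.794, 0.001, 0.0]
ft_force: [-4.9, -2.8, 7.8]
grip_width: 0.023
grasp_force: 60.5
```

```bash
python3 -m jog '[0,0,0,0,0,0,0,0,0,0,0,0,0,0,0,0,0,0,0,0,0,0,0,0,0,0,0.01,0,0,0,0,0,0.03,0,0,0,0,0,0.07,0,0,0,0,0,0.12,0,0,0,0,0,0.17,0,0,0,0,0,0.2,0,0,0]' 0.0; python3 -m jog '[0,0,0,0,0,0,0,0,0,0,0,0,0,0,0,0,0,0,0,0,0,0,0,0]'
python3 - <<'E'
from h import *
T=bot.calibration("wrist")["pose"];im,d=bot.camera("wrist");cv2.imwrite("pics/w7.png",im[:,:,::-1])
P,u,v=cloud("wrist",d)
e=np.array([np.cos(.268),np.sin(.268)]);n=np.array([-e[1],e[0]])
q=P[:,:2]-[.5275,.1907];x=q@e;y=q@n
m=(abs(x+.015)<.03)&(y>.035)&(y<.09)&(P[:,2]>.048)&(P[:,2]<.062);print("handle",m.sum(),np.median(x[m]),np.percentile(x[m],[2,98]),np.polyfit(y[m],x[m],1),np.median(P[m,2]))
m=(abs(x+.015)<.016)&(y>-.0)&(y<.12)&(P[:,2]>.052)&(P[:,2]<.062);print("y range",np.percentile(y[m],[1,99]))
m=(abs(x+.015)<.03)&(y>-.055)&(y<.015)&(P[:,2]>.038)&(P[:,2]<.06);print("shaft",m.sum(),np.median(x[m]),np.percentile(P[m,2],95))
E
```

```text
clock: 16.5
eef_pos: [0.4936, 0.2466, 0.2599]
tool_rot: [0.607, 0.794, 0.003, 0.001]
ft_force: [0.3, 0.3, 0.4]
grip_width: 0.0427
grasp_force: 0.0
clock: 16.83
eef_pos: [0.4921, 0.2457, 0.2535]
tool_rot: [0.607, 0.794, -0.0, -0.0]
ft_force: [0.8, 0.5, 0.3]
grip_width: 0.0425
grasp_force: 0.0
handle 1471 -0.018964831144095876 [-0.0312229  -0.00735628] [-0.00225246 -0.0190334 ] 0.05542313565220636
y range [0.02573222 0.09953284]
shaft 753 -0.01902571009862193 0.05082079324407089
```

View pics/w7.png

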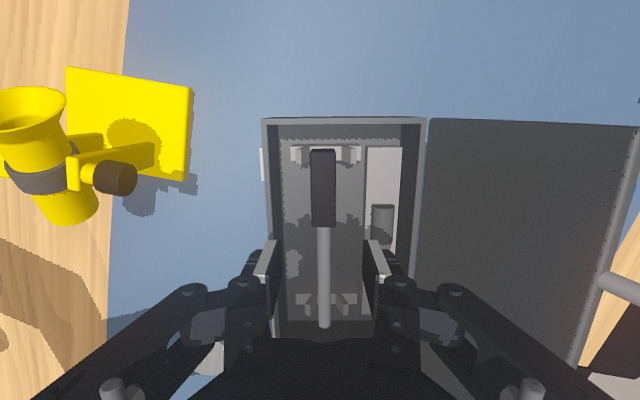

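The wrist view shows the rod back in both rests, with the handle at (323,187) at its original height and the lid open. One last check on the core, then I'll hand in.

```bash
python3 - <<'E'
from h import *
for cam in("scene","side"):
    bot.camera(cam)
    for l in("core","spool","jar"):
        for r in bot.tip_of(l,cam)[:1]: print(cam,l,r["confidence"],w(cam,r["at"]).round(3))
print(bot.job_done())
E
```

```text
scene core 0.63 [ 0.558 -0.225  0.019]
scene spool 0.58 [ 0.415  0.    -0.001]
scene jar 0.76 [0.777 0.103 0.003]
side spool 0.61 [ 0.415 -0.002 -0.002]
side jar 0.88 [0.78  0.103 0.002]
the job is handed in; nothing more can be done
None
```

The job is handed in, with about 17 s used of the 64 s: the lid is open on its stop, the core is in the blue tray, and the rod is back in both rests within 3 mm of where it lay; spool and jar re-checked unmoved, mouse, board and driver not re-measured.

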